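# Check a sounding-box frame for squareness by its diagonals

### The job

Check whether the clamped boxwood frame is square: first run out the slide rule with the red knob until its nose is firmly home in its far corner, with a light but definite press kept up for a moment, then do the same with the blue one, gently (never more than 25 N), and leave both noses home. Then compare the two readings and stand the brass plug upright in the red well if the red diagonal is the longer, in the blue well if the blue is, or in the white well if the two agree to within 4 mm; let go of it and leave the other things alone.

Things in the scene. Friction and masses are not known exactly. Their poses are not given: they have to be found in the camera images.
- board: Plywood checking board, fixed, 12 mm thick, carrying the clamped frame, two slide rules and three wells. Origin on the table under the centre of the frame; +x towards the far rail (away from the robot), +y left, z up. The board reaches from x = -105 to +175 and y = -140 to +140 mm.
- frame (a point): Centre of the boxwood frame, at its top, 37 mm above the table. Inside 150 (board x) by 180 mm (y), rails 18 mm wide; clamp fingers on the near rail reach 43 mm up. Near rail true; the frame may be racked, its far rail shifted sideways by up to 9 mm either way (the diagonals then differ by 1.55 times the shift). It does not give under a gentle press.
- red_pin (a point): Swivel pin of the red slide rule, at the table's level in the frame's right near corner. The rule is a brass bar that turns freely a few degrees on it and carries a steel slide with the red knob; it measures the diagonal to the left far corner. The two rules cross, blue over red.
- blue_pin (a point): Swivel pin of the blue slide rule, at the table's level in the frame's left near corner. The rule is a brass bar that turns freely a few degrees on it and carries a steel slide with the blue knob; it measures the diagonal to the right far corner. The two rules cross, blue over red.
- red_slide (a joint): Scale reading of the red rule in m: how far its steel slide is run out (0 drawn in, 0.056 end of travel; starts at 0 to 0.018, nose home at 0.032 to 0.047). Nose centre is 0.175 + reading from the swivel pin. Both rules are alike: with both noses home, the difference of the readings is that of the diagonals. About 1.5 N of friction; stays where left.
- blue_slide (a joint): Scale reading of the blue rule in m: how far its steel slide is run out (0 drawn in, 0.056 end of travel; starts at 0 to 0.018, nose home at 0.032 to 0.047). Nose centre is 0.175 + reading from the swivel pin. Both rules are alike: with both noses home, the difference of the readings is that of the diagonals. About 1.5 N of friction; stays where left.
- red_knob (a point): On the axis of the red knob, an upright 14 mm round post on the slide, its top 85 mm and this point 65 mm above the table. It is 38 mm + reading from the pin. Pushed from behind, away from the pin (board x, y about (0.634, +0.774)), it runs the slide out; the rule must stay free to swivel, so do not hold the knob sideways. A tool tip 50 mm above the table clears all but the knobs.
- blue_knob (a point): On the axis of the blue knob, an upright 14 mm round post on the slide, its top 85 mm and this point 65 mm above the table. It is 38 mm + reading from the pin. Pushed from behind, away from the pin (board x, y about (0.634, -0.774)), it runs the slide out; the rule must stay free to swivel, so do not hold the knob sideways. A tool tip 50 mm above the table clears all but the knobs.
- red_tip: Nose of the red slide: upright steel pin 8 mm thick, origin at its centre, 24.5 mm above the table. Run out, it meets a rail, slides along it and stops hard in the left far inner corner, touching both rails (board x = 71, y = +86 mm plus the far rail's shift). The stop is felt within a millimetre. It may catch on a rail short of the corner while the tool holds the knob by friction: ease it sideways.
- blue_tip: Nose of the blue slide: upright steel pin 8 mm thick, origin at its centre, 24.5 mm above the table. Run out, it meets a rail, slides along it and stops hard in the right far inner corner, touching both rails (board x = 71, y = -86 mm plus the far rail's shift). The stop is felt within a millimetre. It may catch on a rail short of the corner while the tool holds the knob by friction: ease it sideways.
- well_red (a point): Centre of the floor of the red well (board x = 135, y = +80 mm, beyond the left far corner), a red ring 44 mm inside, 54 mm outside, its rim 12 mm high, standing on the board; the floor is 12 mm above the table.
- well_white (a point): Centre of the floor of the white well (board x = 135, y = 0, beyond the far rail; 42 mm from its centre to the rail's outer face), a white ring 44 mm inside, 54 mm outside, its rim 12 mm high, standing on the board; the floor is 12 mm above the table.
- well_blue (a point): Centre of the floor of the blue well (board x = 135, y = -80 mm, beyond the right far corner), a blue ring 44 mm inside, 54 mm outside, its rim 12 mm high, standing on the board; the floor is 12 mm above the table.
- plug_center (a point): Centre of the brass piston plug, a plain upright cylinder 30 mm in diameter and 50 mm tall with two dark rings near its foot, about 0.2 kg, standing loose on the table to the left or right of the board; z axis up along the plug.
- bung: Cork bung, 36 mm in diameter, 36 mm tall, loose, on the other side of the board; leave alone. Origin under its centre.
- bridge: Boxwood sonometer bridge, 90 x 30 mm, 38 mm tall, loose, at the left; leave alone. Origin under its centre.
- hammer: Piano tuning hammer with rosewood grip, 260 mm long, loose, at the right; leave alone. Origin at the junction of grip and shank, at its underside.
Not all that is in view belongs to the job. What is shaped like the part that bears plug_center but orange or pink is not meant.

How it is judged:
By the outcome, as a careful person would: the job done as asked, in the order asked, and still so for the second after the job is handed in, with the robot touching nothing.
It also fails if it takes over 72 s, if anything falls off the work surface, if the arm or the gripper's body presses on something with over 40 N, if the wrist force passes 120 N, or if a joint passes its speed limit or range.

### The arm

A 6-joint arm with a two-finger parallel gripper is mounted at the origin on the work surface. World frame = base frame: x ahead of the robot, y to its left, z up, the work surface at z = 0. Lengths are in mm, angles in rad, forces in N, time in s.
With the tool pointing down it reaches from about 250 to 725 mm from the base axis. Payload 4 kg.
Tool frame: the origin (TCP) lies midway between the tips of the shut fingers; the grasp point (between the pads) lies 19 mm behind it (robot.grasp_offset is the distance from the TCP to the grasp point, in mm); z points along the fingers, x is the direction in which the jaws open and shut, and the axes are right-handed (so a half turn about z gives the same grasp; the last joint's range is limited). The gripper opens to 85 mm and grips with 20 to 120 N. Pads are 22 mm wide; open, the fingers measure 114 mm over their backs; the gripper's body (76 mm by 85 mm) begins 54 mm behind the grasp point. The pads swing forward as they close: fully open they stand 13 mm farther back than shut.
Start: joints at [1.212, 0.241, 0.005, 1.335, 0, 1.571], TCP at [175.574, 468.16, 231.306] pointing down, gripper open.
Joint ranges: [-2.72, 2.72], [-1.05, 1.87], [-1.09, 1.28], [-1.99, 2.15], [-1.42, 1.44], [-3.14, 3.14]. Speed limits (rad/s): [2.79, 2.79, 3.14, 3.14, 3.14, 3.14].

### API

Orientations are given as a 3x3 rotation matrix whose columns are the frame's x, y, z axes.
In Python, from plant import robot, camera, telemetry gives the robot as it stands. The module is installed in compiled form; this text tells all that it offers. Calls block until the motion is done:
- robot.reach(position, orientation): joint-space move of the TCP to a pose.
- robot.move_linear(position, rot=None, v=150, max_force=None): straight line of the TCP; rot=None keeps the orientation; v is the mean speed in mm/s. With max_force (N) it stops when the force on the tool has changed by that much, and returns True; else False.
- robot.movej(angles): joint-space move.
- robot.set_gripper(opening, grasp_force=None): finger opening in mm; grasp_force is the grip in N (None keeps the last); returns when the fingers have stopped.
- robot.pause(seconds).
- robot.inverse_kinematics(position, orientation): joint angles nearest the present ones, or None.
- camera(name): name is "scene" or "top"; returns a dict with "pixels" (384x512x3 uint8, red, green, blue), "vertical_fov" (degrees; the focal length in pixels is half the picture's height over the tangent of half this angle, whatever the lens; pixels are square), "cx", "cy" (the principal point, pixels), "view" (4x4, takes a point from world to camera coordinates). Camera axes: x right, y down, z forward; pixel columns grow to the right and rows downward; lengths in mm; the calibration is good to about 2 mm. A picture is of the moment at which its call begins. There is no depth.
A pose or a line that the arm cannot do raises robot.IKError and nothing moves.
- robot.finish_job(): hands the job in, once; it reports no verdict.
Readings, each from a call of its own:
- telemetry.get_time(): time.
- telemetry.get_joints(): joint angles.
- telemetry.get_dq(): joint speeds.
- telemetry.get_joint_efforts(): joint torques, N m.
- telemetry.get_tool_pos(): TCP position.
- telemetry.get_tcp_rot(): TCP orientation.
- telemetry.get_force(): force on the tool from outside, world axes, zero at the start.
- telemetry.get_ft_torque(): the same for the moment, N m.
- telemetry.get_finger_gap(): finger opening in mm.
Only numpy, scipy, OpenCV 4.12 (cv2) and the standard library are available. Lean on these libraries where they do the work, as an engineer would, in place of code of your own. Each camera call takes 0.05 s, during which the arm holds its last target.

## Working session

There is one attempt and no reset: what is moved stays moved. The work goes in short steps, each a Python script; the robot and the scene stay as the last script left them, time stands still between calls to the robot, and variables do not carry over. Pictures are saved under pics/ and viewed, and the job is handed in when it is done.

```bash
mkdir -p pics; ls; cat > h.py <<'E'
import numpy as np, cv2, math
from plant import robot, camera, telemetry
def cam(n):
    c=camera(n); H=c["pixels"].shape[0]
    f=H/2/math.tan(math.radians(c["vertical_fov"])/2)
    c["K"]=np.array([[f,0,c["cx"]],[0,f,c["cy"]],[0,0,1.]]); c["V"]=np.array(c["view"]); return c
def proj(c,P):
    P=np.atleast_2d(np.array(P,float)); q=P@c["V"][:3,:3].T+c["V"][:3,3]; q=q@c["K"].T; return q[:,:2]/q[:,2:]
def ray(c,uv,z):
    uv=np.atleast_2d(np.array(uv,float)); R=c["V"][:3,:3];t=c["V"][:3,3]
    d=np.c_[(uv[:,0]-c["K"][0,2])/c["K"][0,0],(uv[:,1]-c["K"][1,2])/c["K"][1,1],np.ones(len(uv))]@R
    o=-R.T@t; return o+d*((z-o[2])/d[:,2])[:,None]
def save(c,name,box=None,s=1.5):
    im=c["pixels"][:,:,::-1]
    if box: im=im[box[1]:box[3],box[0]:box[2]]
    im=cv2.resize(im,None,fx=s,fy=s,interpolation=cv2.INTER_CUBIC); cv2.imwrite("pics/"+name,im)
E
python3 - <<'E'
from h import *
import pickle
for n in("scene","top"):
    c=cam(n); save(c,n+"0.png"); pickle.dump(c,open(n+"0.pkl","wb")); print(n,c["vertical_fov"],c["cx"],c["cy"],-c["V"][:3,:3].T@c["V"][:3,3]); print(c["V"])
print(telemetry.get_time(),telemetry.get_tcp_rot(),robot.grasp_offset)
E
```

```text
pics
scene 55.46481325761447 258.49286200353316 185.34243139288287 [928.92334665 559.14560069 797.68566152]
[[-8.58590092e-01  5.12552248e-01  1.06417655e-02  5.02484263e+02]
 [ 3.57849681e-01  6.14049555e-01 -7.03481876e-01 -1.14600625e+02]
 [-3.67105789e-01 -6.00194416e-01 -7.10633522e-01  1.24347138e+03]
 [ 0.00000000e+00  0.00000000e+00  0.00000000e+00  1.00000000e+00]]
top 49.9685444958907 258.88856632370135 189.27681055298638 [ 454.43171354  -49.36423605 1323.46605874]
[[ 2.21826876e-02 -9.99583541e-01 -1.84573282e-02 -3.49965471e+01]
 [-9.96026820e-01 -2.05035549e-02 -8.66612813e-02  5.66307297e+02]
 [ 8.62467495e-02  2.03063741e-02 -9.96066840e-01  1.28006981e+03]
 [ 0.00000000e+00  0.00000000e+00  0.00000000e+00  1.00000000e+00]]
0.1 [[ 3.51133422e-01  9.36325193e-01 -6.72828062e-04]
 [ 9.36323553e-01 -3.51134066e-01 -1.75274308e-03]
 [-1.87739035e-03 -1.45380877e-05 -9.99998238e-01]] 18.700000000000003
```

View pics/scene0.png

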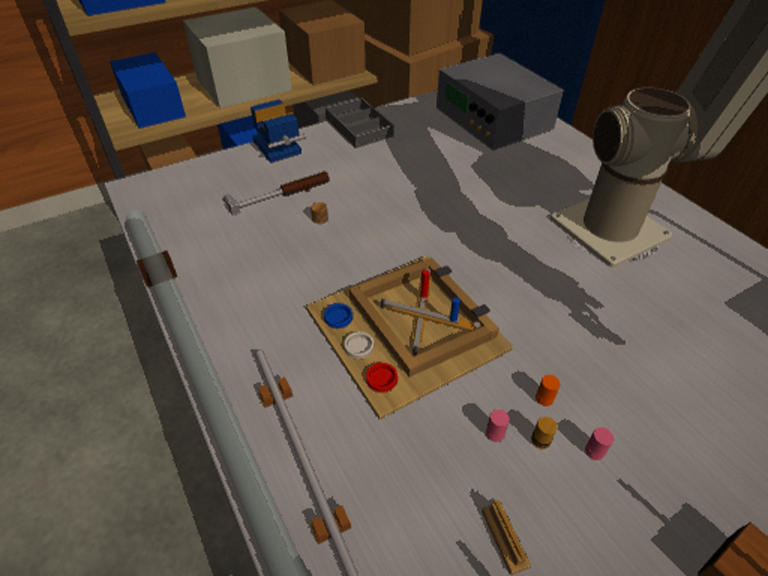

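View pics/top0.png

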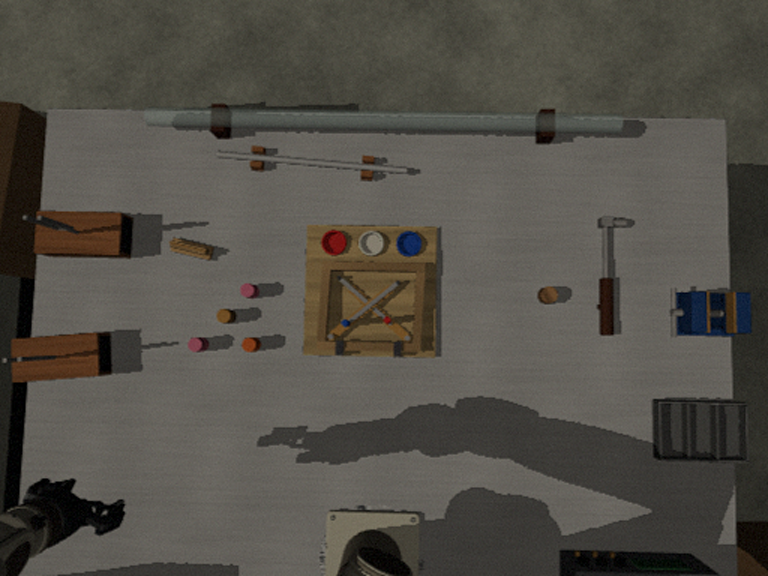

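Plug candidates (scene pixel / top pixel):
- brass with dark rings: (363,288) / (151,210)
- orange: (365,260) / (167,229)
- pink: (331,284) / (166,193)
- pink: (400,296) / (131,229)
- cork bung on the right: (213,142) / (365,197)

By the description it is the brass one. I'll check it in a crop and measure the board.

```bash
python3 - <<'E'
from h import *
import pickle
s=pickle.load(open("scene0.pkl","rb"));t=pickle.load(open("top0.pkl","rb"))
save(s,"plugcrop.png",(310,240,430,320),6)
save(t,"boardtop.png",(195,145,300,245),6)
save(s,"boardscene.png",(195,160,350,285),5)
def blob(c,box,lo,hi):
    hsv=cv2.cvtColor(c["pixels"],cv2.COLOR_RGB2HSV); m=np.zeros(hsv.shape[:2],np.uint8)
    x0,y0,x1,y1=box; m[y0:y1,x0:x1]=cv2.inRange(hsv[y0:y1,x0:x1],lo,hi)
    n,l,st,ce=cv2.connectedComponentsWithStats(m); return [(st[i].tolist(),ce[i].round(2).tolist()) for i in range(1,n) if st[i][4]>8]
print("Rtop",blob(t,(195,145,300,245),(0,170,90),(8,255,255)),blob(t,(195,145,300,245),(172,170,60),(180,255,255)))
print("Btop",blob(t,(195,145,300,245),(105,150,60),(130,255,255)))
print("Rsc",blob(s,(195,160,350,285),(0,190,70),(8,255,255)))
print("Bsc",blob(s,(195,160,350,285),(105,150,50),(130,255,255)))
print("plug",blob(t,(140,200,162,222),(8,110,60),(25,255,255)),blob(s,(345,272,382,305),(8,120,60),(25,255,255)))
E
```

```text
Rtop [([214, 154, 16, 16, 138], [223.12, 161.51]), ([256, 211, 4, 5, 14], [257.5, 212.93])] []
Btop [([265, 154, 16, 17, 164], [273.15, 162.2]), ([228, 213, 4, 5, 14], [229.64, 214.79])]
Rsc [([281, 180, 5, 18, 71], [283.24, 188.76]), ([244, 242, 21, 20, 329], [254.08, 251.11])]
Bsc [([300, 198, 7, 17, 66], [303.09, 205.73]), ([216, 202, 19, 17, 241], [225.06, 209.95])]
plug [([145, 206, 9, 9, 68], [148.76, 210.24])] [([356, 278, 15, 22, 200], [363.75, 287.14])]
```

View pics/plugcrop.png

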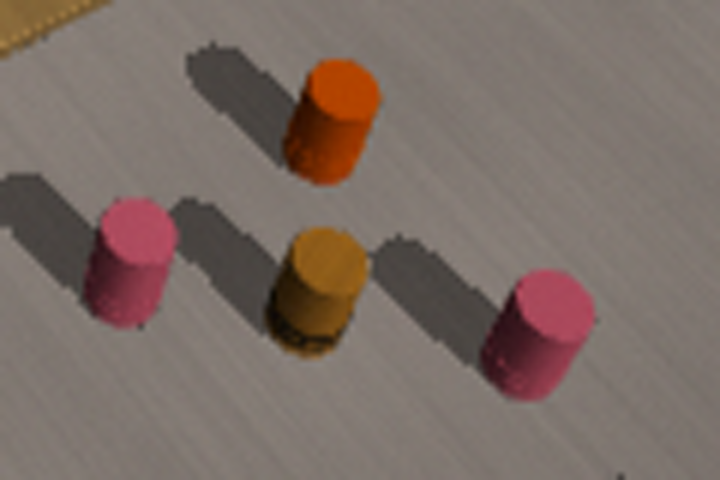

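View pics/boardtop.png

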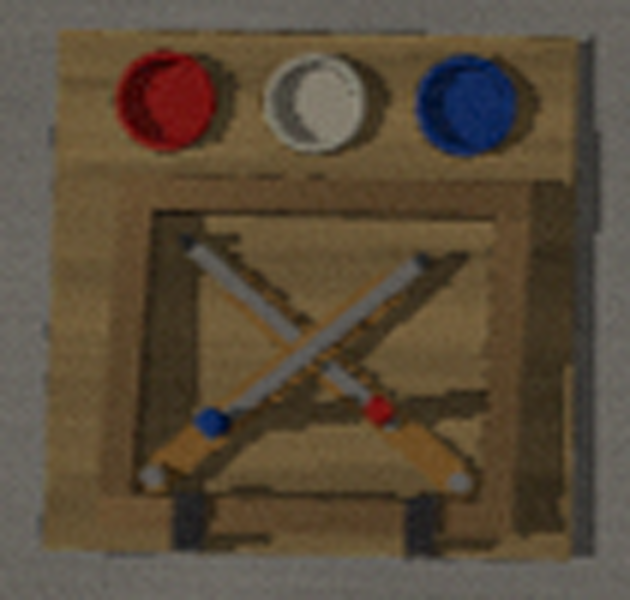

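View pics/boardscene.png

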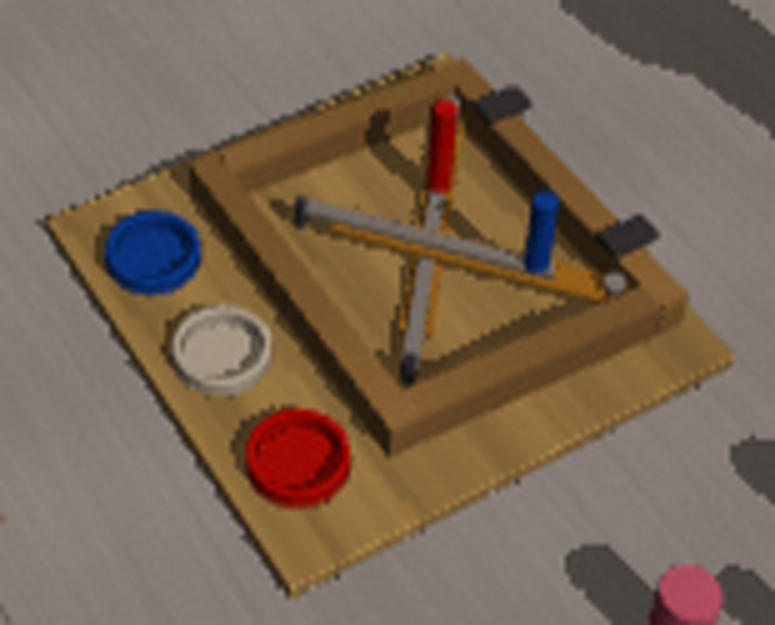

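The crop confirms it: brass with two dark rings at scene (363,288). The other three are plain pink or orange. In the top crop the wells are red (223,162), white (247,162) and blue (273,162), and the knob tops are red (257.5,213) and blue (230,215).

```bash
cat > pose.py <<'E'
from h import *
import pickle
from scipy.optimize import least_squares
s=pickle.load(open("scene0.pkl","rb"));t=pickle.load(open("top0.pkl","rb"))
def un(p,o,k): return (np.array(p,float)+.5)/k-.5+np.array(o)
T=[((175,140),(58,30)),((175,-140),(577,38)),((-105,140),(42,548)),((-105,-140),(572,558))]
S=[((175,-140),(45,220)),((175,140),(295,593)),((-105,140),(733,357))]
wt=[((135,80),(167,102)),((135,0),(317,103)),((135,-80),(466,106))]
ws=[((135,80),(298,457)),((135,0),(221,348)),((135,-80),(153,251))]
B=[];W=[];L=[]
for c,lst,o,k,z,n in((t,T,(195,145),6,12,'tc'),(s,S,(195,160),5,12,'sc'),(t,wt,(195,145),6,22,'tw'),(s,ws,(195,160),5,20,'sw')):
    for b,p in lst: B.append(b);W.append(ray(c,un(p,o,k),z)[0,:2]);L.append(n)
B=np.array(B,float);W=np.array(W)
def tf(x,b): 
    c,sn=np.cos(x[2]),np.sin(x[2]); return np.asarray(b,float)@np.array([[c,sn],[-sn,c]])+x[:2]
for sel in("t","s","ts"):
    i=[l[0] in sel for l in L]
    r=least_squares(lambda x:(tf(x,B[i])-W[i]).ravel(),[430,0,0],loss="soft_l1",f_scale=2); print(sel,r.x)
    print((tf(r.x,B[i])-W[i]).round(1).tolist())
np.save("pose.npy",r.x)
def tri(cs,uvs):
    P=[c["K"]@c["V"][:3] for c in cs]; X=cv2.triangulatePoints(P[0],P[1],np.array(uvs[0],float).reshape(2,1),np.array(uvs[1],float).reshape(2,1)); return (X[:3]/X[3]).ravel()
x=r.x
def inv(P): c,sn=np.cos(x[2]),np.sin(x[2]); d=np.asarray(P)[...,:2]-x[:2]; return d@np.array([[c,-sn],[sn,c]])
if __name__=="__main__":
    kr=ray(t,un((379,410),(195,145),6),85)[0]; kb=ray(t,un((211,421),(195,145),6),85)[0]
    print("top knobs",kr,kb,inv(kr),inv(kb))
    kr=ray(s,un((444,108),(195,160),5),85)[0]; kb=ray(s,un((544,201),(195,160),5),85)[0]
    print("sc knobs",kr,kb,inv(kr),inv(kb))
    pt=ray(t,(149.3,210.3),45)[0]; ps=ray(s,un((330,262),(310,240),6),50)[0]
    print("plug",pt,ps)
    # pins
    print("pins", [inv(ray(t,un(p,(195,145),6),22)[0]) for p in((152,475),(459,483))], [inv(ray(s,un(p,(195,160),5),22)[0]) for p in((614,283),)])
    print("tips", [(inv(ray(t,un(p,(195,145),6),28)[0])) for p in((188,242),(421,259))], [inv(ray(s,un(p,(195,160),5),30)[0]) for p in((408,362),(303,205))])
E
python3 pose.py
```

```text
t [5.19482938e+02 1.60520717e+01 3.13014366e-03]
[[1.0, -0.1], [1.0, -1.0], [-1.7, -0.1], [-2.0, -0.2], [0.7, 0.8], [-0.0, 0.7], [0.3, -0.0]]
s [522.27063766  18.0366993    6.28824885]
[[0.5, -0.6], [1.3, -2.0], [-2.4, 0.3], [-0.2, 0.1], [-0.1, 1.1], [0.2, 0.5]]
ts [5.20877052e+02 1.68933414e+01 4.46622716e-03]
[[2.2, 0.9], [2.6, 0.0], [-0.5, 0.6], [-0.4, 0.5], [-1.0, -1.8], [0.0, -3.2], [-3.7, -0.7], [2.0, 1.8], [1.4, 1.8], [1.8, 1.0], [-1.5, -1.1], [-1.5, -0.1], [-1.2, -0.7]]
top knobs [490.36222338 -22.2783464   85.        ] [483.03889133  61.74644294  85.        ] [-30.68947359 -39.03501142] [-37.63746006  45.02164745]
sc knobs [492.61651974 -21.8267372   85.        ] [485.63949221  63.3225966   85.        ] [-28.43318273 -38.59347488] [-35.02984567  46.58617056]
plug [492.3492465  316.76401705  45.        ] [494.57582278 319.95717598  50.        ]
pins [array([-65.02302862,  81.04296872]), array([-66.35349202, -80.29567713])] [array([-71.52418895,  72.49456308])]
tips [array([57.71125994, 64.52301902]), array([ 50.68240342, -58.46870119])] [array([59.98096996, 65.1580636 ]), array([ 50.54279958, -58.70708146])]
```

```bash
cat >> h.py <<'E'
X=np.load("pose.npy")
def w(b,z): c,s=np.cos(X[2]),np.sin(X[2]); return np.array([X[0]+c*b[0]-s*b[1],X[1]+s*b[0]+c*b[1],z])
def rotu(u): # tool x along u(board), z down
    a=math.atan2(u[1],u[0])+X[2]; return np.array([[np.cos(a),np.sin(a),0],[np.sin(a),-np.cos(a),0],[0,0,-1.]])
def st(m=""): print(m,"t",round(telemetry.get_time(),2),"p",np.round(telemetry.get_tool_pos(),2),"F",np.round(telemetry.get_force(),2),"gap",round(telemetry.get_finger_gap(),1),flush=True)
UR=np.array([.634,.774]);UB=np.array([.634,-.774]);PR=np.array([-65.,-80]);PB=np.array([-65.,80])
E
python3 - <<'E'
from h import *
robot.set_gripper(0); st("shut")
R=rotu(UR); k=PR+54*UR; b=k-34*UR
print(robot.inverse_kinematics(w(b,150),R))
robot.reach(w(b,130),R); st("above")
robot.move_linear(w(b,56),v=100); st("down")
hit=robot.move_linear(w(b+62*UR,56),v=20,max_force=6); st(hit)
robot.pause(.5); st("hold")
c=cam("scene"); save(c,"s1.png",(195,160,350,285),5); save(cam("top"),"t1.png",(195,145,300,245),6)
E
```

```text
shut t 0.87 p [175.57 468.17 231.33] F [-0.4  -0.06 -0.22] gap 0.0
[-0.10172745  0.23811489 -0.21790411  1.11477733  0.          0.58009842]
above t 3.02 p [469.12 -47.13 130.17] F [-0.53  0.64 -0.65] gap 0.2
down t 3.92 p [469.4  -47.82  56.47] F [ 0.86 -0.2  -0.1 ] gap 0.1
True t 5.61 p [488.82 -23.25  55.5 ] F [ 0.4   0.54 -0.4 ] gap -0.3
hold t 6.11 p [487.74 -23.77  55.03] F [-0.63 -0.36 -0.56] gap -0.3
```

View pics/s1.png

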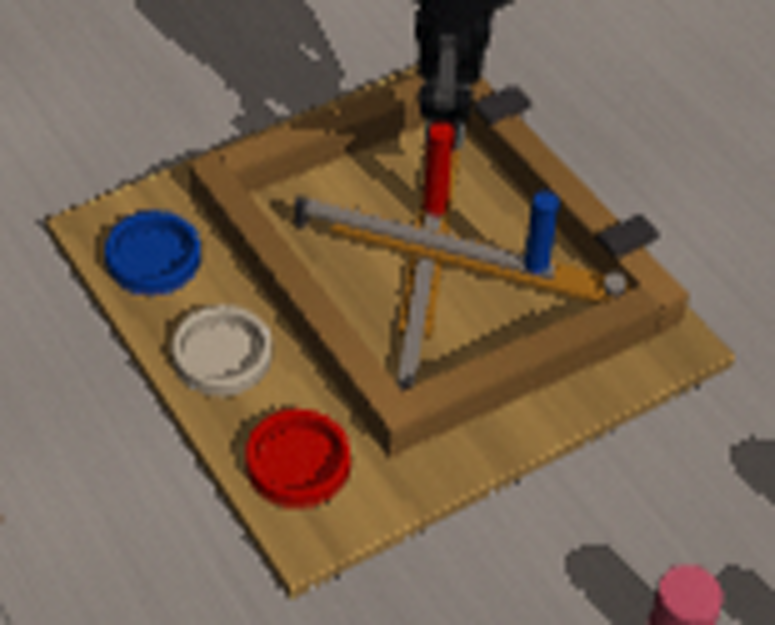

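```bash
python3 - <<'E'
from h import *
p=telemetry.get_tool_pos(); R=rotu(UR)
b0=PR+54*UR-34*UR; u=R[:,0]; 
def prog(): return round(float((np.array(telemetry.get_tool_pos())-w(b0,0))@u),2)
print(prog())
for i in range(3):
    s=prog(); hit=robot.move_linear(w(b0+(60)*UR,56),v=12,max_force=7); F=np.array(telemetry.get_force()); print(hit,prog(),F@u, F)
    robot.pause(.25); F=np.array(telemetry.get_force()); print(prog(),F@u)
    if i<2: robot.move_linear(np.array(telemetry.get_tool_pos())-2*u,v=30)
st()
save(cam("scene"),"s2.png",(195,160,350,285),5); save(cam("top"),"t2.png",(195,145,300,245),6)
E
```

```text
30.65
True 31.54 0.3847140427631 [ 0.82245401 -0.17207896 -0.31211043]
31.14 -0.35913271138581426
True 31.37 0.09825663813830383 [-0.47275247  0.51027677  0.66494127]
31.06 0.8529675899280473
True 31.2 -0.6263484833600296 [ 0.07772563 -0.86979881 -0.08080155]
30.89 -1.0671620920979399
 t 9.84 p [486.08 -22.07  52.49] F [-0.87 -0.67  0.51] gap -0.1
```

View pics/s2.png

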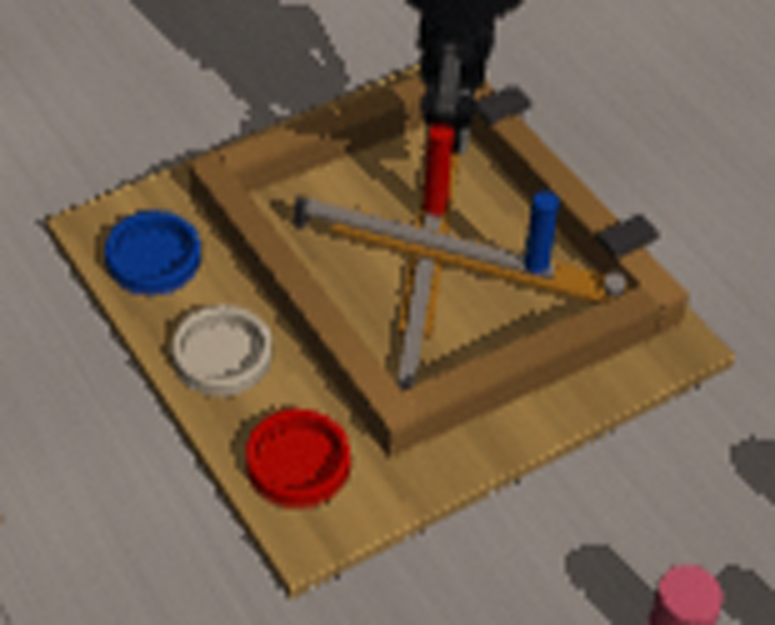

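View pics/t2.png

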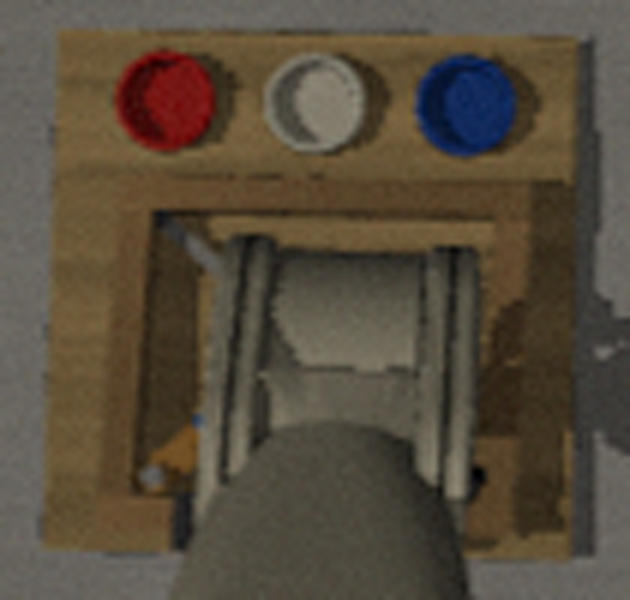

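```bash
python3 - <<'E'
from h import *
import pickle
s=pickle.load(open("scene0.pkl","rb"));t=pickle.load(open("top0.pkl","rb"))
# predicted crop pixels of inner far-left corner top for shifts, nose for shifts
for sh in(-9,-4,0,4,9):
    q=proj(s,[w((75,90+sh),37),w((71,86+sh),30)]); q2=proj(t,[w((75,90+sh),37),w((71,86+sh),30)])
    print(sh,((q-[195,160]+.5)*5-.5).round(0).tolist(),((q2-[195,145]+.5)*6-.5).round(0).tolist())
E
```

```text
-9 [[401.0, 387.0], [403.0, 386.0]] [[156.0, 207.0], [165.0, 216.0]]
-4 [[406.0, 394.0], [408.0, 393.0]] [[146.0, 207.0], [155.0, 216.0]]
0 [[410.0, 399.0], [412.0, 399.0]] [[139.0, 207.0], [148.0, 216.0]]
4 [[415.0, 405.0], [416.0, 404.0]] [[131.0, 207.0], [140.0, 216.0]]
9 [[420.0, 411.0], [422.0, 411.0]] [[122.0, 206.0], [131.0, 216.0]]
```

The top view shows the red nose at crop (165,217), in the inner far-left corner at (155,210). The corner lies about 8 mm to the right of its square position, so the far rail looks shifted right. The force drops off once the motion stops, so I'll build up a steady press in small steps.

```bash
cat >> h.py <<'E'
def press(P,U,start,maxs,goal=7,lat=0.,hold=1.0):
    """P pin; start = TCP distance from pin along U; steps until steady force reaches goal"""
    u=rotu(U)[:,0]; n=np.array([-U[1],U[0]])
    def F(k=6):
        a=[]
        for _ in range(k): a.append(telemetry.get_force()); robot.pause(.02)
        return np.mean(a,0)
    def d(): return float((np.array(telemetry.get_tool_pos())-w(P,0))@u)
    robot.move_linear(w(P+start*U+lat*n,56),v=40); f0=F(); s=start
    while s<maxs:
        s+=.5; hit=robot.move_linear(w(P+s*U+lat*n,56),v=8,max_force=16); f=F()-f0
        print(round(s,1),hit,"d",round(d(),2),"Fu",round(-f@u,1),np.round(f,1),flush=True)
        if -f@u>goal: break
    for _ in range(4): robot.pause(hold/4); print("hold",np.round(-(F()-f0)@u,1),round(d(),2))
    return s
E
python3 - <<'E'
from h import *
press(PR,UR,20+29,20+37)
st()
save(cam("top"),"t3.png",(195,145,300,245),6)
E
```

```text
49.5 False d 49.53 Fu -0.1 [-0.1  0.3  0.1]
50.0 False d 50.03 Fu 0.2 [-0.  -0.2 -0.4]
50.5 False d 50.53 Fu 0.1 [ 0.1 -0.2  0.1]
51.0 False d 51.04 Fu -0.4 [ 0.5  0.1 -0.2]
51.5 False d 51.39 Fu 0.6 [-0.4 -0.4 -0.1]
52.0 False d 51.54 Fu 3.0 [-1.9 -2.3  0.4]
52.5 False d 51.62 Fu 4.7 [-2.8 -3.8  1.8]
53.0 False d 51.68 Fu 6.2 [-3.3 -5.3  2. ]
53.5 False d 51.73 Fu 7.7 [-4.1 -6.5  2.8]
hold 7.0 51.7
hold 7.3 51.74
hold 7.0 51.75
hold 7.3 51.76
 t 14.86 p [488.78 -23.14  55.89] F [-4.29 -6.96  2.54] gap 0.1
```

View pics/t3.png

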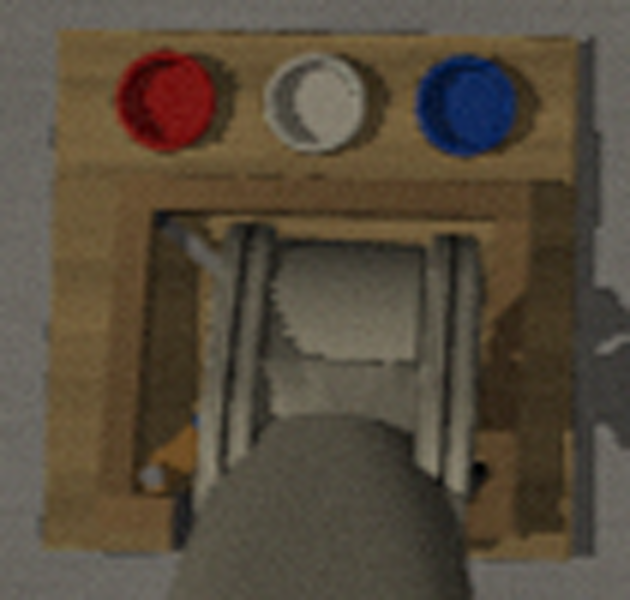

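```bash
python3 - <<'E'
from h import *
n=np.array([-UR[1],UR[0]]); u=rotu(UR)[:,0]
for lat in(1.5,-1.5,0):
    robot.move_linear(w(PR+52.6*UR+lat*n,56),v=15,max_force=14); robot.pause(.15)
    p=np.array(telemetry.get_tool_pos()); print(lat,round(float((p-w(PR,0))@u),2),np.round(telemetry.get_force(),1))
press(PR,UR,51,55,7,0,0.8)
robot.move_linear(w(PR+38*UR,56),v=60); robot.move_linear(w(PR+38*UR,125),v=150)
b=PB+8*UB
R=rotu(UB)
robot.reach(w(b,125),R); save(cam("top"),"t4.png",(195,145,300,245),6);save(cam("scene"),"s4.png",(195,160,350,285),5)
robot.move_linear(w(b,56),v=100); st()
E
```

```text
1.5 51.75 [-2.4 -4.9  0.5]
-1.5 51.7 [-4.3 -2.4  1.4]
0 51.72 [-3.4 -5.1 -0.3]
51.5 False d 51.57 Fu 1.2 [-0.5 -1.1  0.7]
52.0 False d 51.68 Fu 3.1 [-1.6 -2.7  1.2]
52.5 False d 51.76 Fu 4.4 [-2.3 -3.8  2.1]
53.0 False d 51.82 Fu 6.2 [-3.3 -5.2  2.3]
53.5 False d 51.87 Fu 6.9 [-3.9 -5.7  3.1]
54.0 False d 51.93 Fu 8.2 [-4.7 -6.7  4.1]
hold 8.3 51.93
hold 7.7 51.94
hold 8.0 51.96
hold 7.9 51.93
 t 23.6 p [461.09  90.53  56.42] F [ 0.27  0.68 -0.08] gap 0.0
```

View pics/t4.png

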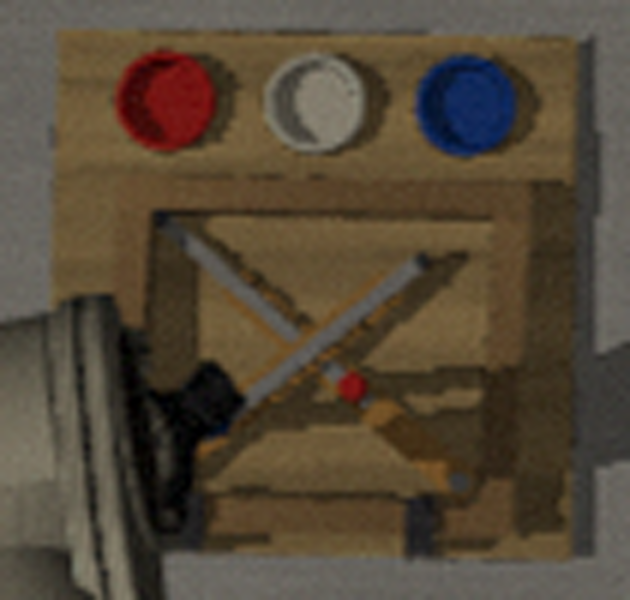

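View pics/s4.png

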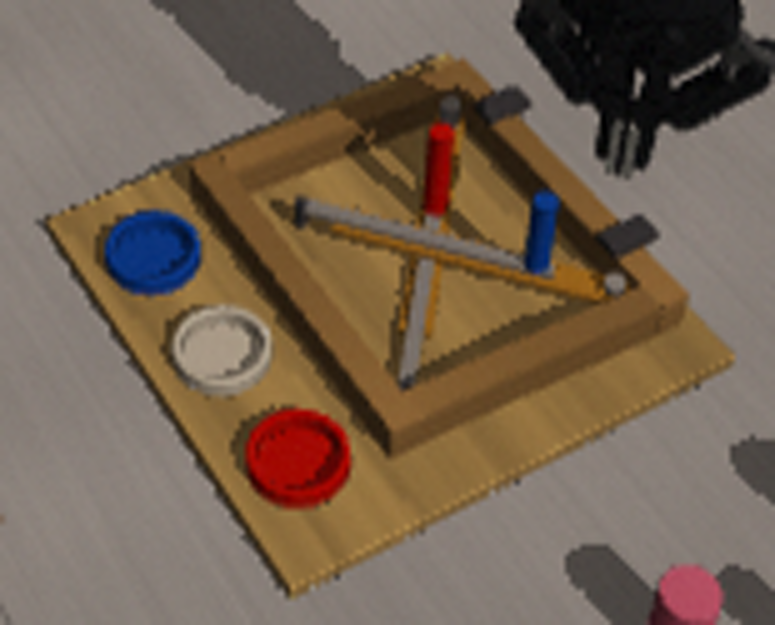

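Red nose is at crop (162,217), tucked in the corner, and easing it sideways at about 7 N didn't move it. Now blue.

```bash
python3 - <<'E'
from h import *
u=rotu(UB)[:,0]; n=np.array([-UB[1],UB[0]])
d=lambda: round(float((np.array(telemetry.get_tool_pos())-w(PB,0))@u),2)
print(robot.move_linear(w(PB+42*UB,56),v=40,max_force=10),d())
print(robot.move_linear(w(PB+74*UB,56),v=18,max_force=7),d())
s=d()
s2=press(PB,UB,s-1.5,s+5,7,0,.8)
for lat in(1.5,-1.5,0):
    robot.move_linear(w(PB+(s2-1)*UB+lat*n,56),v=15,max_force=14); robot.pause(.15); print(lat,d(),np.round(telemetry.get_force(),1))
save(cam("top"),"t5.png",(195,145,300,245),6);save(cam("scene"),"s5.png",(195,160,350,285),5)
st()
E
```

```text
False 42.17
True 61.28
60.3 False d 60.32 Fu 0.5 [-0.1  0.5  0.2]
60.8 False d 60.81 Fu 0.6 [-0.7  0.2  0.2]
61.3 False d 61.24 Fu 1.0 [-0.7  0.8  0.3]
61.8 False d 61.36 Fu 3.0 [-1.7  2.4  1.1]
62.3 False d 61.47 Fu 5.9 [-3.5  4.7  1.7]
62.8 False d 61.53 Fu 6.9 [-3.9  5.7  2.7]
63.3 False d 61.59 Fu 8.0 [-4.8  6.5  3. ]
hold 8.0 61.57
hold 8.3 61.58
hold 8.0 61.61
hold 8.0 61.59
1.5 61.57 [-5.1  3.5  1.3]
-1.5 61.62 [-1.   5.5 -0.4]
0 61.59 [-3.9  4.7  0.9]
 t 31.14 p [494.62  49.04  55.82] F [-4.09  4.28  0.75] gap 0.1
```

View pics/t5.png

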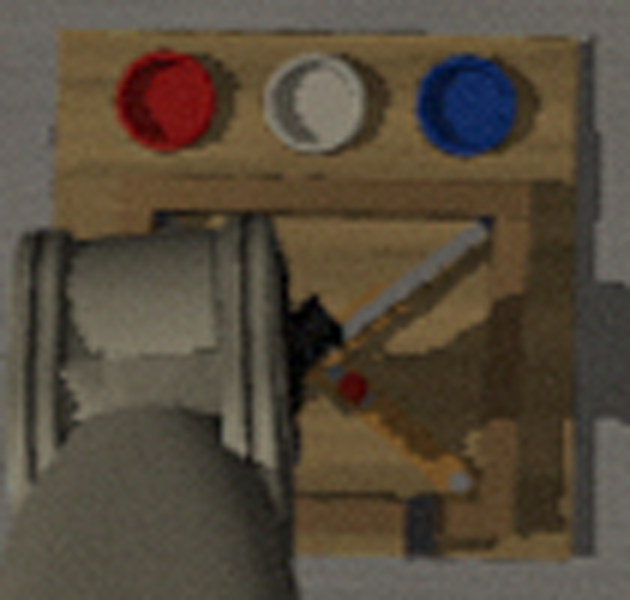

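View pics/s5.png

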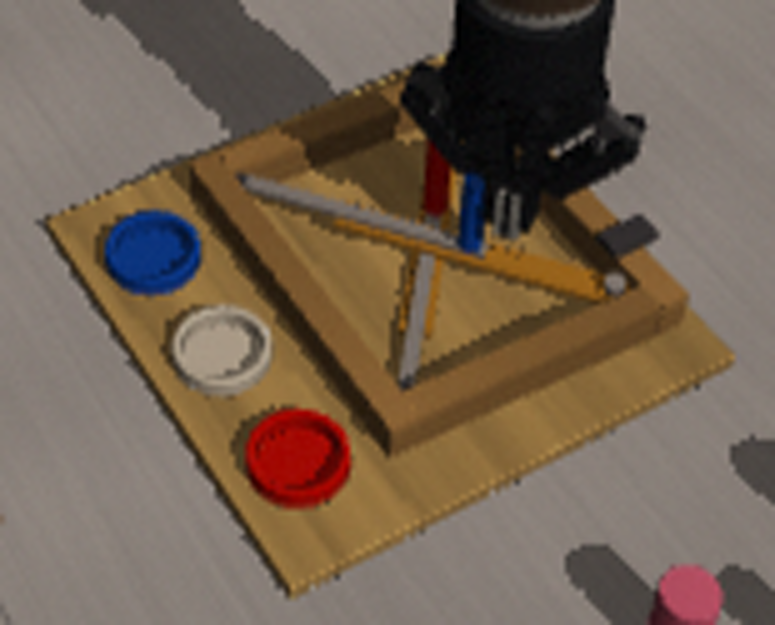

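Blue nose is at crop (486,224), firm in its corner, and red hasn't moved. At the stops the tool was 51.6 mm (red) and 61.3 mm (blue) from the pins. That makes blue about 10 mm longer, which agrees with the visible racking to the right. The plug goes in the blue well.

```bash
python3 - <<'E'
from h import *
robot.move_linear(w(PB+46*UB,56),v=60); robot.move_linear(w(PB+46*UB,140),v=200)
R=np.array([[0,1,0],[1,0,0],[0,0,-1.]])
a=np.array([493.5,318.5])
print(robot.inverse_kinematics(np.r_[w((135,-80),0)[:2],32],R))
robot.reach(np.r_[a,140],R); robot.set_gripper(55,40); st()
robot.move_linear(np.r_[a,18],v=120,max_force=12); st()
save(cam("scene"),"s6.png",(310,220,430,320),6); 
robot.set_gripper(20,40); st("grip")
E
```

```text
[-0.09495856  0.68961574  0.17878872  1.0599693   0.         -0.09495856]
 t 34.44 p [493.56 318.46 140.08] F [ 0.15 -0.2   0.33] gap 54.8
 t 35.61 p [494.18 318.94  18.87] F [-0.14 -0.21 -0.47] gap 54.9
grip t 36.01 p [494.09 318.94  18.92] F [0.51 1.67 5.24] gap 28.8
```

View pics/s6.png

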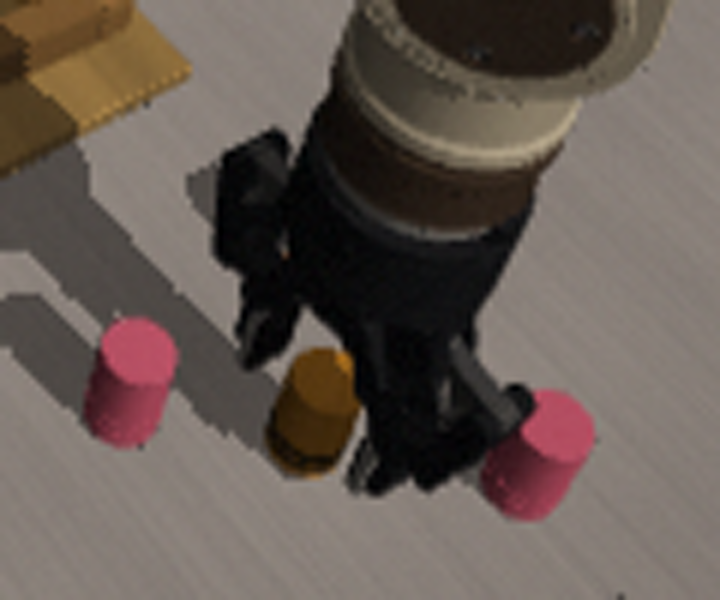

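Gripped at a gap of 28.8 mm, about the plug's diameter, with the pinks untouched in the crop. I'll lift it and check above the well.

```bash
python3 - <<'E'
from h import *
R=np.array([[0,1,0],[1,0,0],[0,0,-1.]])
robot.move_linear([493.5,318.5,150],v=150); st("lift")
b=w((135,-80),0)[:2]; print(b)
robot.reach(np.r_[b,150],R); robot.move_linear(np.r_[b,60],v=120); st("above")
save(cam("scene"),"s7.png",(180,150,340,280),5); save(cam("top"),"t7.png",(195,135,300,235),6)
E
```

```text
lift t 37.04 p [492.66 317.94 148.57] F [ 0.65 -0.26 -3.31] gap 28.7
[656.23300279 -62.50292205]
above t 39.48 p [657.04 -62.32  60.97] F [ 0.32  0.17 -2.55] gap 29.0
```

View pics/s7.png

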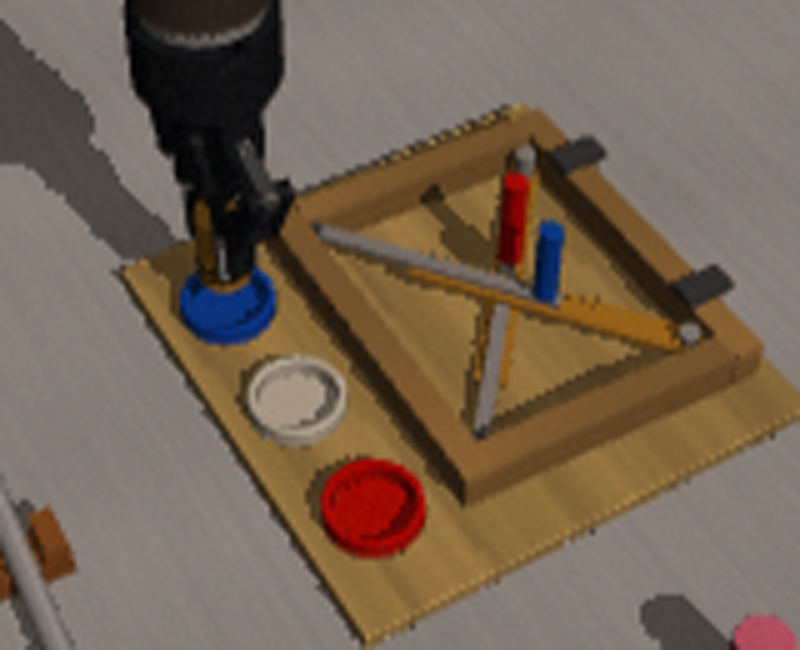

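```bash
python3 - <<'E'
from h import *
import pickle
s=pickle.load(open("scene0.pkl","rb"))
for P in([657,-62.3,42],[656.2,-62.5,24],[656.2,-62.5,12]): print(((proj(s,P)-[180,150]+.5)*5-.5).round(0))
E
```

```text
[[226. 274.]]
[[229. 295.]]
[[230. 309.]]
```

View pics/t7.png

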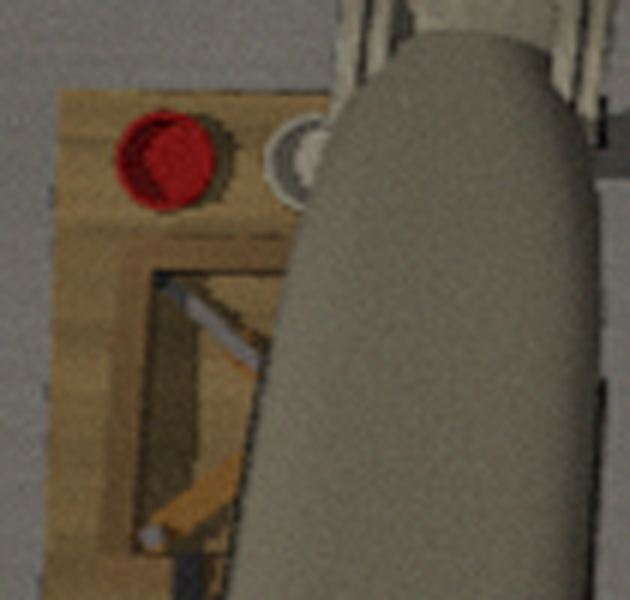

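The foot is over the well, within a few pixels of the prediction (226,274). Lowering.

```bash
python3 - <<'E'
from h import *
b=w((135,-80),0)[:2]
print(robot.move_linear(np.r_[b,38],v=60,max_force=10)); st()
print(robot.move_linear(np.r_[b,29],v=15,max_force=4)); robot.pause(.2); st("down")
robot.set_gripper(46); robot.pause(.3); st("open")
robot.move_linear(np.r_[b,150],v=100); st("up")
p=w((135,-80),150); robot.reach([350,-300,250],np.array([[0,1,0],[1,0,0],[0,0,-1.]])); st("away")
save(cam("scene"),"s8.png",(180,150,340,280),5); save(cam("top"),"t8.png",(195,135,300,235),6)
E
```

```text
False
 t 40.09 p [655.71 -62.49  37.18] F [ 0.34  0.01 -2.83] gap 29.0
True
down t 40.79 p [656.35 -62.52  30.96] F [-0.17  0.27  5.25] gap 28.9
open t 41.4 p [654.74 -62.35  28.85] F [-0.21  0.64  0.23] gap 46.0
up t 42.76 p [655.7  -62.48 149.01] F [-0.84 -0.55 -0.35] gap 45.8
away t 44.24 p [ 350.73 -299.78  249.72] F [0.46 0.4  0.55] gap 45.8
```

View pics/s8.png

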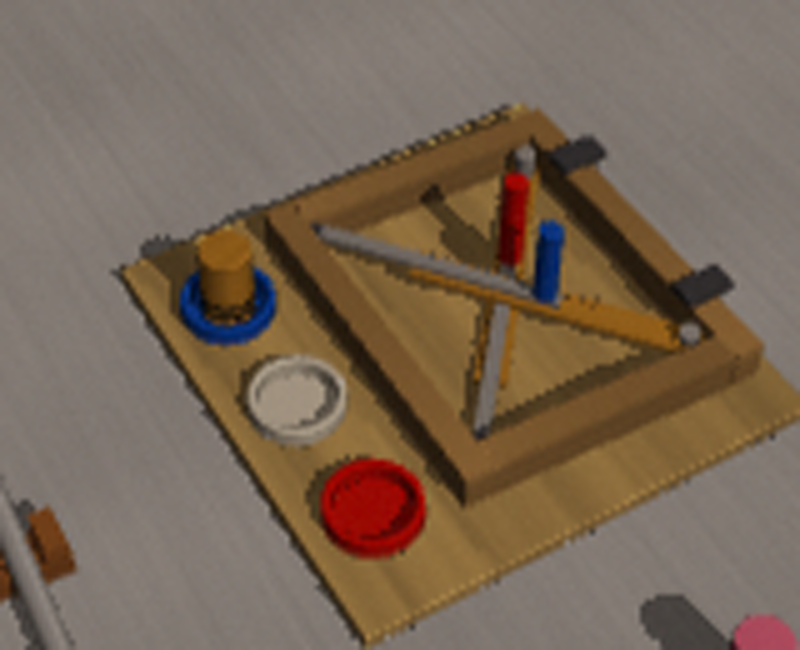

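View pics/t8.png

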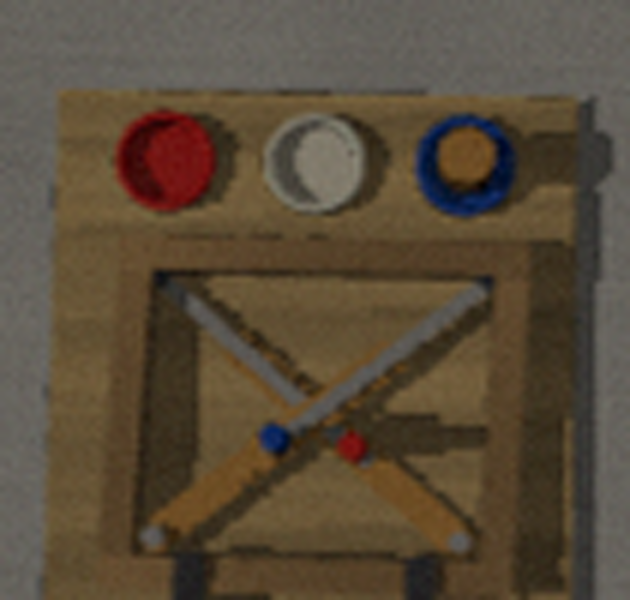

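The plug stands upright, centred in the blue ring (top crop 467,157), and both noses sit in their corners at (162,278) and (486,286). In this picture the pin-to-nose lengths are about 417 px (blue) and 397 px (red). That makes blue about 10 mm longer, in agreement with the probing.

```bash
python3 -c "
from h import *
robot.finish_job(); st()"
```

```text
the job is handed in; nothing more can be done
the job is handed in; nothing more can be done
```

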